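# Peel the clinging top tray and hold it over the light pad

## Task

The top green plastic tray is clinging to the tray nested under it in the steel pan: take it by the upright fin at its corner on the side of the robot (the higher of the two fins) and peel it off by lifting that corner well up first, while the opposite corner still rests in the stack, so that the pan and the lower tray stay where they are. Then hold the tray up level over the middle of the light pad, about 15 cm above the bench, for a look through it: the job finishes with the robot still holding it there, not putting it down. Do not disturb anything else on the bench.

Things in the scene. Friction and masses are not known exactly. Their poses are not given: they have to be found in the camera images.
- liner: the top tray: green plastic, about 80 g; rim 190 mm (x) by 140 mm (y), 10 mm wide, 4 mm thick, its top 22 mm above the floor's underside; sloping walls, floor 152 x 102 mm. Origin: centre of the floor's underside, z up; 24 mm above the bench when nested. At its corner (-x, -y) is its ear: a 12 mm wide tab running out in line with the tray's diagonal, with an upright fin on it
- liner_ear (a point): middle of the top tray's fin, where to pinch it from above across its 12 mm thickness: 142 mm from the tray's origin (-114 mm in x, -84 mm in y) and 34 mm above it. The fin is 28 mm long in line with the tray's diagonal and reaches from 21 to 46 mm above the tray's origin (70 mm above the bench when nested); free room beside it on both sides and below it to the bench
- liner_far (a point): rim top at the corner opposite the ear (95, 70, 22 mm in the tray's frame), the pivot of the peel. The rim clings under four small sprung nubs, none at this corner, at 65 to 200 mm from it along the diagonal. Each drags with 1 to 2.5 N until the rim there is raised 11 mm. Up to 7 N at the fin, turning about this corner, frees all within 0.2 rad; a level pull takes 5 to 10 N
- stack: the rest of the stack: a steel pan with a heavy bed, 204 x 154 mm, rim 30 mm high, with another such green tray pressed fast in it; 1.2 kg together, loose on the bench. Origin: centre of its underside; axes as the top tray's, which lies square in it. The lower tray's rim top is at 34 mm; its own ear is at the other corner (+x, +y), its fin up to 58 mm: not the one to take
- stack_far (a point): fixed in the stack, where the top tray's liner_far point lies while it is fully nested (95, 70, 46 mm in the stack's frame)
- pad: the light pad: a flat grey slab 220 mm (x) x 170 mm (y) with a white glowing top, 9.5 mm high, fixed on the bench; origin under its centre
- pad_mid (a point): middle of the light pad's top face, 9.5 mm above the bench
- vials: white foam block 75 x 200 x 42 mm with twelve white-capped vials (66 mm high in all); a bystander, origin under its centre, its length along y
- tubes: orange wire rack 100 x 200 x 100 mm full of blue-capped tubes (116 mm high in all); a bystander, origin under its centre, its length along y
- dish: closed clear round dish, 60 mm across, 18 mm high, pale inside; a bystander, origin under its centre
- marker: black marker pen with a grey cap, 110 mm long, 15 mm thick, lying along its x; a bystander, origin under its middle
- tweezers: steel tweezers, 120 mm long, 11 mm wide, 6 mm high, lying along their x; a bystander, origin under their middle
- jar: small glass jar, 44 mm across, 60 mm high; a bystander, origin under its centre

How it is judged:
By the outcome, as a careful person would: the job done as asked, in the order asked, and still so for the second after the job is handed in, while the arm keeps its last pose, push and grip.
It also fails if it takes over 51 s, if anything falls off the work surface, if the arm or the gripper's body presses on something with over 40 N, if the wrist force passes 120 N, or if a joint passes its speed limit or range.

## Robot

A 6-joint arm with a two-finger parallel gripper is mounted at the origin on the work surface. World frame = base frame: x ahead of the robot, y to its left, z up, the work surface at z = 0. Lengths are in m, angles in rad, forces in N, time in s.
With the tool pointing down it reaches from about 0.275 to 0.825 m from the base axis. Payload 5.2 kg.
Tool frame: the origin (TCP) lies at the very end of the fingers, on their centre line; the grasp point (between the pads) lies 19 mm behind it (hold_point_z is the distance from the TCP to the grasp point, in m); z points along the fingers, y is the direction in which the jaws open and shut (so a half turn about z gives the same grasp; the last joint's range is limited). The gripper opens to 93 mm and grips with 3 to 60 N. Pads are 15 mm wide; open, the fingers measure 128 mm over their backs; the gripper's body (75 mm by 188 mm) begins 65 mm behind the grasp point.
Start: joints at [1.029, 0.259, 1.535, -0, 1.348, -0.203], TCP at [0.183, 0.519, 0.219] pointing down, gripper open.
Joint ranges: [-3.14, 3.14], [-0.91, 2.08], [0.19, 2.58], [-1.22, 4.36], [0.22, 2.71], [-3.12, 3.12]. Speed limits (rad/s): [2.57, 2.57, 3.14, 3.14, 3.14, 3.14].

## Interface

Orientations are given as a unit quaternion [x, y, z, w].
In Python, from bench import read_state, grab_frame, hand_in, outline_of, landmark_of, hold_point_z gives the robot as it stands.
- The arm moves only by the shell command python3 -m crank 'ROWS' [FORCE]. ROWS is JSON, a list of rows, each an object with "translation": the shift along the tool's x, y, z in cm, a list of three; "turn": the turn, a rotation vector about the tool's x, y, z in rad, a list of three; "jaw": the closure, from 0 (fully open) to 1 (shut). A call has exactly 5 rows; each row shifts and turns the commanded pose from where the row before left it, along the tool's axes as they then stand; what a row does not reach is not made up. A row lasts 1/12 s, in which the tool goes at most 41.7 mm and 7.16 degrees, less where a joint would pass 70% of its speed; a pose out of reach is approached as far as the arm can. A call with a gripper value outside its range is refused whole. The fingers move at their own pace and stop on an object; FORCE is the grip in N (left out, the last holds). Time passes only in rows, so rows that do not move let the fingers close, or fill a call up. It gives the time, the measured TCP pose, the force and the opening at its end, in the units of the state.
- read_state(): the state, without advancing time (a new reading comes with each control period).
- grab_frame(name): name is "scene" or "top" or "wrist"; returns a dict with "frame" (400x640x3 uint8, blue, green, red), "z_map" (400x640 float32, m along the optical axis (not along the pixel's ray), 0 where there is no reading), "K" (3x3 intrinsics, pixels), "k1" (the pictures are not rectified: a ray, as slopes to the right and down, at radius r is drawn at 1 + k1 r^2 times it, then the intrinsics apply), "R" (3x3) and "t" (3): a world point X has camera coordinates R X + t. Camera axes: x right, y down, z forward; pixel columns grow to the right and rows downward; lengths in m; the calibration is good to about 2 mm. A picture is of the moment at which its call begins.
- hand_in(): hands the job in, once; it reports no verdict.
Trained networks look in a picture, given as the dict that the camera call returned (one of the last four; its "shot" number tells which), for a name from the list of things; names that differ only in an ending like _2 or _b are one class to them, and where a whole thing is asked for, a point or a joint stands for the part that bears it (a point fixed in the world has none). Each returns a list of dicts, best first, with "p" (0 to 1); they miss things now and then, are a little off and sometimes report something else, mostly with a low value. They report only what shows in the picture. A call takes as long as a camera call.
- outline_of(picture, query): "region" (400x640 bool, what is visible of it) and "rect" ([centre column, centre row, width, height] in pixels, round what is visible of it).
- landmark_of(picture, query): "uv" ([column, row] in pixels: a listed point, or the origin of a listed thing).
The state is a dict: "time_s": time; "q": joint angles; "joint_velocities": joint speeds; "effort": joint torques, N m; "tool_pos": TCP position; "tcp_rot": TCP orientation; "ft_force": force on the tool from outside, world axes, zero at the start; "ft_torque": the same for the moment, N m; "grip_width": finger opening in m.
Only numpy, scipy, OpenCV 4.12 (cv2) and the standard library are available. Lean on these libraries where they do the work, as an engineer would, in place of code of your own. Each camera call takes 0.05 s, during which the arm holds its last target.

## Working session

There is one attempt and no reset: what is moved stays moved. The work goes in short steps, Python scripts to look and compute and a shell command to move; the robot and the scene stay as the last step left them, time stands still between calls to the robot, and variables do not carry over. Pictures are saved under pics/ and viewed, and the job is handed in when it is done.

```bash
ls; mkdir -p pics
python3 - <<'E'
from bench import *
import cv2
s=read_state(); print({k:s[k] for k in ['time_s','tool_pos','tcp_rot','ft_force','grip_width']}, hold_point_z)
for n in ['scene','top']:
    f=grab_frame(n); cv2.imwrite(f'pics/{n}0.png',f['frame']); print(n,f['K'],f['k1'],f['R'],f['t'])
    for q in ['liner','stack','pad','vials','tubes','dish','marker','tweezers','jar','liner_ear','liner_far','stack_far','pad_mid']:
        l=landmark_of(f,q); print(q,[(d['p'],d['uv']) for d in l[:3]])
print(read_state()['time_s'])
E
```

```text
pics
{'time_s': 0.0, 'tool_pos': array([0.18248828, 0.51824914, 0.2178069 ]), 'tcp_rot': array([ 1.68592781e-01,  9.85685344e-01, -8.76307119e-04, -3.28780634e-04]), 'ft_force': array([-0.09285979, -0.50476978, -0.08034539]), 'grip_width': 0.09268673477452369} 0.0188
scene [[479.35733868   0.         319.28766266]
 [  0.         479.35733868 202.05143521]
 [  0.           0.           1.        ]] -0.007986712984861989 [[ 0.26029548  0.9655153   0.00514479]
 [ 0.80855198 -0.21506085 -0.54771573]
 [-0.52772148  0.14672776 -0.83664868]] [-0.15364838 -0.41157295  2.06964662]
liner [(0.72, [378.6, 219.6])]
stack [(0.39, [385.9, 247.8])]
pad [(0.81, [248.6, 233.8])]
vials [(0.69, [447.0, 185.8])]
tubes [(0.68, [175.9, 244.1])]
dish [(0.53, [301.3, 184.1])]
marker [(0.65, [315.0, 213.9])]
tweezers [(0.6, [227.1, 198.2])]
jar [(0.53, [327.8, 263.0])]
liner_ear [(0.68, [370.4, 178.8]), (0.36, [301.8, 181.3])]
liner_far []
stack_far [(0.57, [384.8, 247.4])]
pad_mid [(0.61, [246.7, 235.2]), (0.34, [176.1, 243.4])]
top [[448.63399156   0.         318.45966281]
 [  0.         448.63399156 194.80804524]
 [  0.           0.           1.        ]] -0.030632304206016044 [[ 0.00723003 -0.99997155  0.00214872]
 [-0.98877729 -0.00746971 -0.14921016]
 [ 0.14922196 -0.00104581 -0.98880317]] [-0.00551221  0.57075143  1.31998936]
liner [(0.95, [251.4, 167.9]), (0.56, [478.9, 204.8])]
stack []
pad []
vials [(0.62, [156.3, 202.3])]
tubes [(0.79, [481.0, 205.8]), (0.58, [252.3, 167.6])]
dish [(0.58, [321.6, 250.9])]
marker [(0.54, [317.8, 204.5]), (0.16, [324.0, 140.5])]
tweezers [(0.45, [420.0, 252.6])]
jar [(0.44, [323.0, 139.6])]
liner_ear [(0.65, [241.5, 212.6])]
liner_far [(0.93, [259.3, 127.5])]
stack_far [(0.7, [421.9, 250.8]), (0.56, [258.3, 127.8])]
pad_mid [(0.66, [404.8, 193.0])]
1.4
```

View pics/scene0.png

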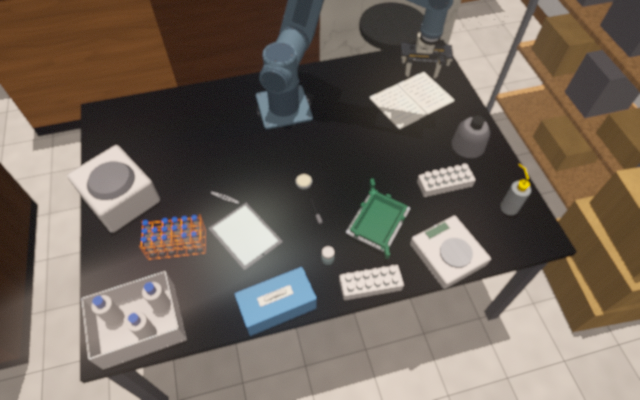

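View pics/top0.png

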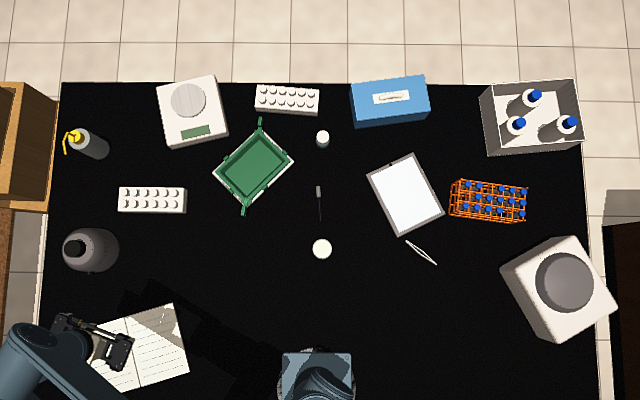

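```bash
cat > h.py <<'E'
import numpy as np, cv2
from bench import *
from scipy.spatial.transform import Rotation as Rn
def ray(f,uv):
    K=f['K'];D=np.array([f['k1'],0,0,0,0.])
    return cv2.undistortPoints(np.array([[uv]],float),K,D)[0,0]
def at_z(f,uv,z):
    x,y=ray(f,uv); R=f['R'];t=f['t']; c=-R.T@t; d=R.T@np.array([x,y,1.])
    return c+d*(z-c[2])/d[2]
def by_depth(f,uv,dz):
    x,y=ray(f,uv); return f['R'].T@(np.array([x*dz,y*dz,dz])-f['t'])
def cloud(f):
    z=f['z_map'];h,w=z.shape
    u,v=np.meshgrid(np.arange(w),np.arange(h))
    p=cv2.undistortPoints(np.stack([u.ravel(),v.ravel()],1).astype(float)[:,None],f['K'],np.array([f['k1'],0,0,0,0.]))[:,0]
    zz=z.ravel(); P=np.stack([p[:,0]*zz,p[:,1]*zz,zz],1)
    W=(P-f['t'])@f['R']; W[zz<=0]=np.nan
    return W.reshape(h,w,3)
def proj(f,X):
    return cv2.projectPoints(np.array(X,float).reshape(-1,3),Rn.from_matrix(f['R']).as_rotvec(),f['t'],f['K'],np.array([f['k1'],0,0,0,0.]))[0][:,0]
E
python3 - <<'E'
from h import *
f=grab_frame('top')
im=f['frame']; cv2.imwrite('pics/z1.png',cv2.resize(im[105:225,190:350],None,fx=5,fy=5,interpolation=cv2.INTER_CUBIC))
cv2.imwrite('pics/z2.png',cv2.resize(im[140:260,350:510],None,fx=5,fy=5,interpolation=cv2.INTER_CUBIC))
import pickle; pickle.dump(f,open('top.pkl','wb'))
g=grab_frame('scene'); pickle.dump(g,open('scene.pkl','wb'))
cv2.imwrite('pics/z3.png',cv2.resize(g['frame'][165:270,330:450],None,fx=6,fy=5.5,interpolation=cv2.INTER_CUBIC))
for nm,z in [('vials',0.066),('tubes',.11),('liner',.024),('pad',.0095)]:
    o=outline_of(f,nm)
    for d in o[:2]:
        ys,xs=np.nonzero(d['region']); print(nm,d['p'],d['rect'],at_z(f,[xs.mean(),ys.mean()],z))
    
W=cloud(f)
for uv,z in [((251.4,167.9),.024),((241.5,212.6),.058),((259.3,127.5),.046),((404.8,193),.0095)]:
    u,v=map(round,uv); print(uv,at_z(f,uv,z),W[v-2:v+3,u-2:u+3,2].round(3).tolist())
E
```

```text
vials 0.71 [153.8, 197.9, 66.3, 24.5] [0.55024197 0.49788874 0.066     ]
tubes 0.93 [489.9, 204.1, 76.1, 38.9] [ 0.54763131 -0.49920655  0.11      ]
liner 0.65 [254.9, 171.4, 74.9, 86.1] [0.66022195 0.2068048  0.024     ]
pad 0.88 [406.6, 195.7, 76.5, 83.6] [ 0.57987857 -0.2716557   0.0095    ]
pad 0.32 [322.6, 140.0, 13.1, 13.2] [ 0.7555615  -0.01167715  0.0095    ]
(251.4, 167.9) [0.65666481 0.20783181 0.024     ] [[0.028, 0.03, 0.027, 0.025, 0.023], [0.027, 0.032, 0.028, 0.029, 0.021], [0.028, 0.024, 0.025, 0.028, 0.023], [0.03, 0.029, 0.025, 0.027, 0.026], [0.027, 0.027, 0.024, 0.025, 0.03]]
(241.5, 212.6) [0.51299888 0.2282332  0.058     ] [[0.002, 0.068, 0.069, 0.072, 0.068], [0.001, 0.067, 0.072, 0.068, 0.071], [0.002, 0.074, 0.07, 0.072, 0.065], [0.069, 0.069, 0.068, 0.069, 0.07], [-0.001, 0.001, 0.058, 0.07, 0.063]]
(259.3, 127.5) [0.78017596 0.183848   0.046     ] [[0.0, 0.033, 0.04, 0.044, 0.036], [0.003, 0.03, 0.037, 0.029, 0.039], [0.003, 0.031, 0.034, 0.034, 0.031], [0.027, 0.047, 0.033, 0.031, 0.034], [0.048, 0.042, 0.048, 0.034, 0.032]]
(404.8, 193) [ 0.58354472 -0.27062585  0.0095    ] [[0.006, 0.007, 0.005, 0.008, 0.011], [0.013, 0.008, 0.009, 0.009, 0.007], [0.006, 0.009, 0.014, 0.009, 0.009], [0.005, 0.009, 0.015, 0.007, 0.005], [0.004, 0.009, 0.009, 0.012, 0.01]]
```

View pics/z1.png

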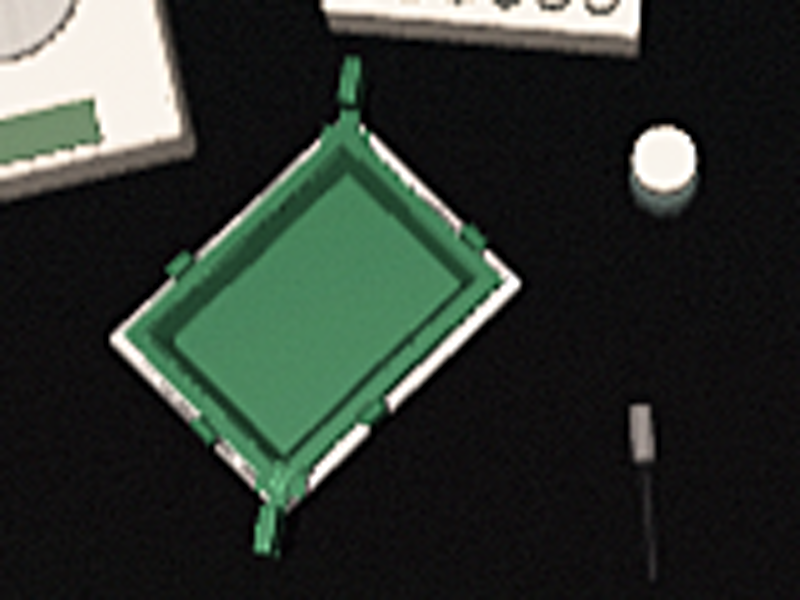

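View pics/z2.png

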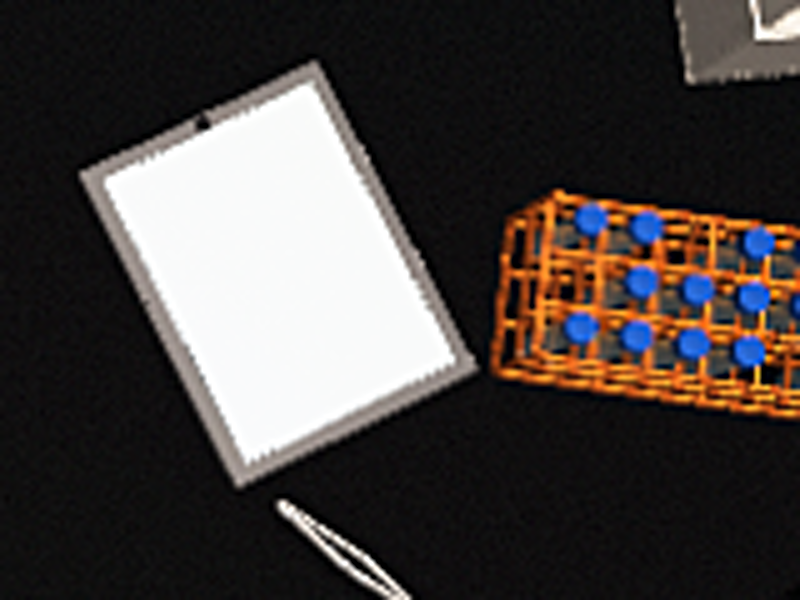

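View pics/z3.png

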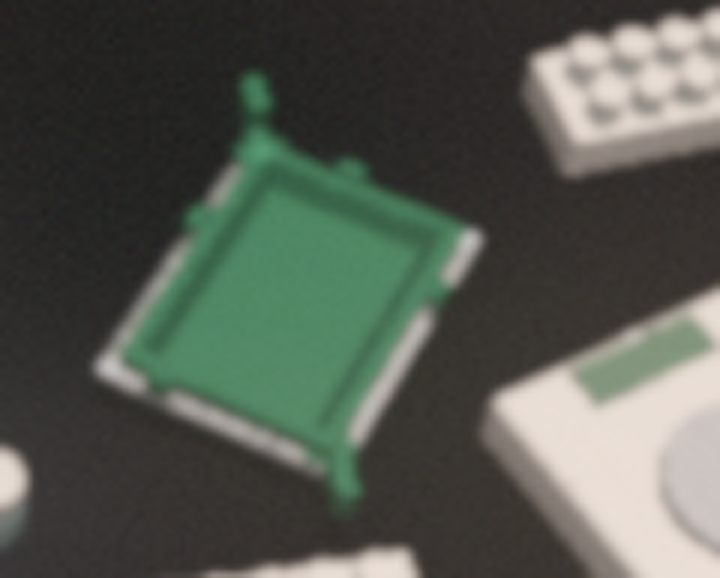

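Run:
```python
from h import *
import pickle
for nm,(u0,u1,v0,v1) in [('top',(205,300,112,222))]:
    f=pickle.load(open(nm+'.pkl','rb')); W=cloud(f); im=f['frame'].astype(int)
    green=(im[...,1]>im[...,2]+25)&(im[...,1]>im[...,0]+5)
    box=np.zeros(green.shape,bool); box[v0:v1,u0:u1]=1
    g=green&box
    P=W[g]
    near=P[(P[:,2]>.062)&(P[:,0]<.6)]
    print('near fin',len(near),np.median(near,0),near.min(0),near.max(0))
    c,s,a=cv2.minAreaRect(near[:,:2].astype(np.float32)*1000); print(c,s,a)
    far=P[(P[:,2]>.050)&(P[:,0]>.76)]
    print('far fin',len(far),np.median(far,0),far.min(0),far.max(0))
    c,s,a=cv2.minAreaRect(far[:,:2].astype(np.float32)*1000); print(c,s,a)
    rim=P[(P[:,2]>.040)&(P[:,2]<.052)]
    print(len(rim))
    # fit: green points' rim pixels via model overlay
def model(x,y,th):
    c,s=np.cos(th),np.sin(th); R=np.array([[c,-s,0],[s,c,0],[0,0,1]]); T=np.array([x,y,0])
    return lambda p: np.array(p)@R.T+T
# silhouette pan rim fit with optimisation: white/green boundary: corners
cs=[(112,338),(520,283)]
for p in cs: print(at_z(f,[190+(p[0]+.5)/5-.5,105+(p[1]+.5)/5-.5],.03))
```

```text
near fin 35 [0.51945049 0.22255608 0.06927125] [0.50460855 0.2162644  0.06378727] [0.53217657 0.22870804 0.07403897]
(518.6087646484375, 223.41676330566406) (10.8536958694458, 27.199050903320312) 81.95263671875
far fin 55 [0.79114709 0.1863613  0.05501023] [0.76114363 0.17714971 0.05048594] [0.81321068 0.35116881 0.06247269]
(787.0403442382812, 264.1553955078125) (46.32148361206055, 174.76210021972656) 2.0634615421295166
882
[0.64096658 0.32859762 0.03      ]
[0.67756393 0.07657125 0.03      ]
```

Run:
```python
from h import *
import pickle
f=pickle.load(open('top.pkl','rb')); W=cloud(f)
th=np.radians(-44.7);c,s=np.cos(th),np.sin(th)
def m(p): return np.array([.6593+c*p[0]-s*p[1],.2026+s*p[0]+c*p[1],p[2]])
im=cv2.resize(f['frame'][105:225,190:350],None,fx=5,fy=5,interpolation=cv2.INTER_CUBIC)
def dr(pts,col):
    q=(proj(f,[m(np.array(p)/1000) for p in pts])-[190,105]+.5)*5-.5
    cv2.polylines(im,[np.round(q).astype(int)],True,col,1)
dr([(102,77,30),(-102,77,30),(-102,-77,30),(102,-77,30)],(0,0,255))
dr([(95,70,46),(-95,70,46),(-95,-70,46),(95,-70,46)],(255,0,255))
dr([(76,51,26),(-76,51,26),(-76,-51,26),(76,-51,26)],(0,255,255))
u=np.array([114,84])/141.6;n=np.array([-u[1],u[0]])
dr([(*(np.array([-114,-84])+a*14*u+b*6*n),70) for a,b in[(1,1),(1,-1),(-1,-1),(-1,1)]],(255,255,0))
cv2.imwrite('pics/ov1.png',im)
m_=(W[...,2]>.1)&(W[...,0]>.2)&(W[...,1]>-.7)
for (v,u) in [(245,75),(250,90),(100,190)]: print(W[v,u])
# pad centre from corners in crop2
for p in [(80,175),(317,62),(476,370),(240,487)]: print(at_z(f,[350+(p[0]+.5)/5-.5,140+(p[1]+.5)/5-.5],.0095))
```

```text
[0.40878491 0.67306382 0.14952063]
[0.39616735 0.64486099 0.11964778]
[0.86367869 0.4005569  0.05869323]
[ 0.64101335 -0.14869905  0.0095    ]
[ 0.71508651 -0.29955551  0.0095    ]
[ 0.51980003 -0.39376078  0.0095    ]
[ 0.44647439 -0.24556013  0.0095    ]
```

```bash
python3 -m crank '[{"translation":[0,0,0],"turn":[0,0,-0.039],"jaw":0},{"translation":[0,0,0],"turn":[0,0,-0.039],"jaw":0},{"translation":[0,0,0],"turn":[0,0,-0.039],"jaw":0},{"translation":[0,0,0],"turn":[0,0,-0.039],"jaw":0},{"translation":[0,0,0],"turn":[0,0,-0.039],"jaw":0}]'
```

```text
time_s: 2.12
tool_pos: [0.1828, 0.5188, 0.2187]
tcp_rot: [0.071, 0.997, 0.0, 0.0]
ft_force: [0.5, -0.6, 0.1]
grip_width: 0.0932
```

View pics/ov1.png

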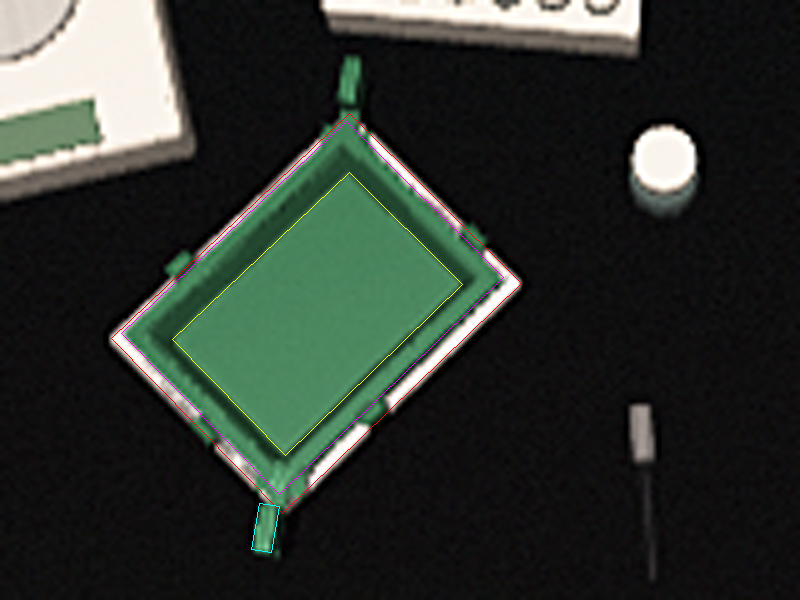

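```bash
R='x'; 
python3 -m crank '[{"translation":[-1.5,-1.0,0],"turn":[0,0,0],"jaw":0},{"translation":[-2.5,-1.6,0],"turn":[0,0,0],"jaw":0},{"translation":[-3,-2,0],"turn":[0,0,0],"jaw":0},{"translation":[-3,-2,0],"turn":[0,0,0],"jaw":0},{"translation":[-3,-2,0],"turn":[0,0,0],"jaw":0}]' 50
python3 -m crank '[{"translation":[-3,-2,0],"turn":[0,0,0],"jaw":0},{"translation":[-3,-2,0],"turn":[0,0,0],"jaw":0},{"translation":[-3,-2,0],"turn":[0,0,0],"jaw":0},{"translation":[-3,-2,0],"turn":[0,0,0],"jaw":0},{"translation":[-3,-2,0],"turn":[0,0,0],"jaw":0}]'
python3 -m crank '[{"translation":[-3,-2,0],"turn":[0,0,0],"jaw":0},{"translation":[-3,-2,0],"turn":[0,0,0],"jaw":0},{"translation":[-2.5,-1.6,0],"turn":[0,0,0],"jaw":0},{"translation":[-1,-0.3,0],"turn":[0,0,0],"jaw":0},{"translation":[0,0,0],"turn":[0,0,0],"jaw":0}]'
```

```text
time_s: 2.53
tool_pos: [0.2998, 0.414, 0.2187]
tcp_rot: [0.071, 0.997, 0.0, 0.0]
ft_force: [0.0, 0.7, -0.9]
grip_width: 0.093
time_s: 2.95
tool_pos: [0.4344, 0.2932, 0.2189]
tcp_rot: [0.072, 0.997, 0.0, 0.0]
ft_force: [0.8, 0.6, 0.6]
grip_width: 0.093
time_s: 3.37
tool_pos: [0.5208, 0.221, 0.2183]
tcp_rot: [0.074, 0.997, -0.0, 0.0]
ft_force: [-1.1, 0.1, 0.5]
grip_width: 0.0933
```

Run:
```python
from h import *
s=read_state(); print(s['tool_pos'],Rn.from_quat(s['tcp_rot']).as_matrix().round(4),s['ft_force'])
f=grab_frame('wrist'); cv2.imwrite('pics/w1.png',f['frame'])
for d in landmark_of(f,'liner_ear')[:2]: print(d, at_z(f,d['uv'],.058))
W=cloud(f); P=W.reshape(-1,3); k=(P[:,2]>.061)&(P[:,2]<.078)&(np.hypot(P[:,0]-.519,P[:,1]-.223)<.035)
Q=P[k]; print(len(Q)); 
if len(Q): print(np.median(Q,0),cv2.minAreaRect(Q[:,:2].astype(np.float32)*1000))
```

```text
[0.52076267 0.22095261 0.21829236] [[-9.892e-01  1.468e-01  3.000e-04]
 [ 1.468e-01  9.892e-01 -1.000e-04]
 [-3.000e-04 -1.000e-04 -1.000e+00]] [-1.14379722  0.08120207  0.45228299]
{'uv': [324.0, 174.4], 'p': 0.57} [0.51481584 0.22035472 0.058     ]
352
[0.51715864 0.22022346 0.07004933] ((518.4391479492188, 219.84942626953125), (11.662612915039062, 27.181812286376953), 81.84114837646484)
```

View pics/w1.png

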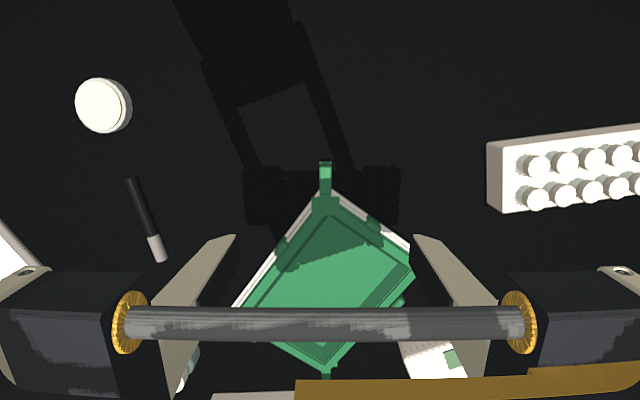

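```bash
python3 -m crank '[{"translation":[0.2,0,1],"turn":[0,0,0],"jaw":0},{"translation":[0,0,2],"turn":[0,0,0],"jaw":0},{"translation":[0,0,2.5],"turn":[0,0,0],"jaw":0},{"translation":[0,0,2.5],"turn":[0,0,0],"jaw":0},{"translation":[0,0,2.5],"turn":[0,0,0],"jaw":0}]' 50
python3 -m crank '[{"translation":[0,0,2.5],"turn":[0,0,0],"jaw":0},{"translation":[0,0,2],"turn":[0,0,0],"jaw":0},{"translation":[0,0,1.5],"turn":[0,0,0],"jaw":0},{"translation":[0,0,1],"turn":[0,0,0],"jaw":0},{"translation":[0,0,0.4],"turn":[0,0,0],"jaw":0}]'
python3 -m crank '[{"translation":[0,0,0],"turn":[0,0,0],"jaw":0.6},{"translation":[0,0,0],"turn":[0,0,0],"jaw":0.7},{"translation":[0,0,0],"turn":[0,0,0],"jaw":0.75},{"translation":[0,0,0],"turn":[0,0,0],"jaw":0.78},{"translation":[0,0,0],"turn":[0,0,0],"jaw":0.8}]' 10
python3 - <<'E'
from h import *
s=read_state(); print(s['tool_pos'],s['ft_force'],s['grip_width'])
f=grab_frame('wrist'); cv2.imwrite('pics/w2.png',f['frame'])
E
```

```text
time_s: 3.88
tool_pos: [0.5149, 0.2244, 0.1125]
tcp_rot: [0.071, 0.998, 0.0, -0.0]
ft_force: [-0.5, 0.5, 0.1]
grip_width: 0.0928
time_s: 4.3
tool_pos: [0.5144, 0.2238, 0.0379]
tcp_rot: [0.071, 0.997, -0.0, -0.002]
ft_force: [0.3, 0.5, 0.1]
grip_width: 0.093
time_s: 4.72
tool_pos: [0.5174, 0.223, 0.0406]
tcp_rot: [0.072, 0.997, 0.0, 0.001]
ft_force: [0.4, -0.4, -0.4]
grip_width: 0.064
[0.51742029 0.22297684 0.0405545 ] [ 0.44175248 -0.36228571 -0.35993691] 0.06397347992533052
```

View pics/w2.png

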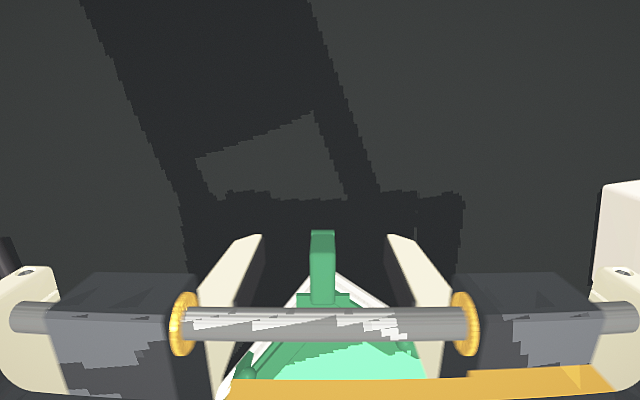

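```bash
python3 -m crank '[{"translation":[-0.1,-0.13,0.15],"turn":[0,0,0],"jaw":0.8},{"translation":[0,0,0],"turn":[0,0,0],"jaw":0.8},{"translation":[0,0,0],"turn":[0,0,0],"jaw":0.8},{"translation":[0,0,0],"turn":[0,0,0],"jaw":0.82},{"translation":[0,0,0],"turn":[0,0,0],"jaw":0.84}]' 5
python3 - <<'E'
from h import *
s=read_state(); print(s['tool_pos'],s['ft_force'],s['grip_width'])
f=grab_frame('wrist'); cv2.imwrite('pics/w3.png',cv2.resize(f['frame'][200:320,220:430],None,fx=3.8,fy=3.8))
E
```

```text
time_s: 5.18
tool_pos: [0.5176, 0.2213, 0.0381]
tcp_rot: [0.072, 0.997, -0.0, -0.0]
ft_force: [-0.4, 0.3, -0.3]
grip_width: 0.0273
[0.51762615 0.22132556 0.03810053] [-0.41573424  0.34479376 -0.2849429 ] 0.027269420602393755
```

View pics/w3.png

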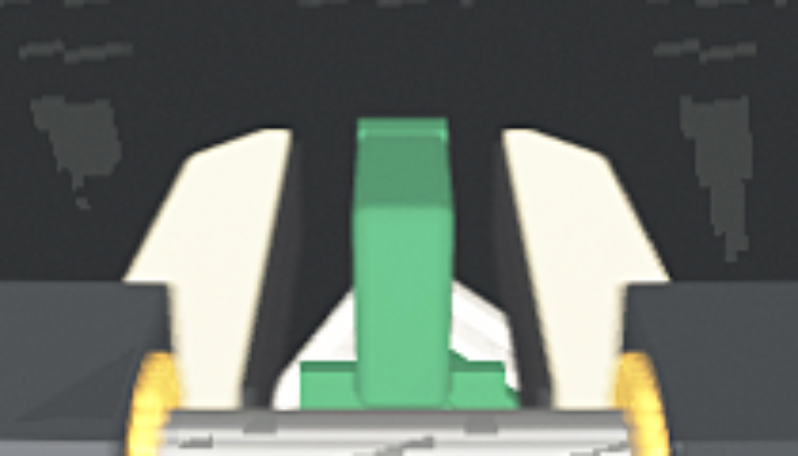

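The fin is centred between the fingers to within about 0.5 mm (gaps of 65 and 56 zoomed px). I'll close softly first.

```bash
python3 -m crank '[{"translation":[0,0.04,0],"turn":[0,0,0],"jaw":0.86},{"translation":[0,0,0],"turn":[0,0,0],"jaw":0.9},{"translation":[0,0,0],"turn":[0,0,0],"jaw":1},{"translation":[0,0,0],"turn":[0,0,0],"jaw":1},{"translation":[0,0,0],"turn":[0,0,0],"jaw":1}]' 4
python3 -m crank '[{"translation":[0,0,0],"turn":[0,0,0],"jaw":1},{"translation":[0,0,0],"turn":[0,0,0],"jaw":1},{"translation":[0,0,0],"turn":[0,0,0],"jaw":1},{"translation":[0,0,0],"turn":[0,0,0],"jaw":1},{"translation":[0,0,0],"turn":[0,0,0],"jaw":1}]' 50
python3 - <<'E'
from h import *
s=read_state(); print(s['tool_pos'],s['ft_force'],s['ft_torque'],s['grip_width'])
E
```

```text
time_s: 5.65
tool_pos: [0.5177, 0.2219, 0.0381]
tcp_rot: [0.072, 0.997, 0.0, 0.0]
ft_force: [-0.6, 0.6, -0.4]
grip_width: 0.012
time_s: 6.07
tool_pos: [0.5177, 0.2218, 0.0382]
tcp_rot: [0.072, 0.997, -0.0, 0.0]
ft_force: [0.4, -0.4, -0.8]
grip_width: 0.0118
[0.51768505 0.22178937 0.03815258] [ 0.43451917 -0.35135728 -0.82315217] [0.09129284 0.00768241 0.05927134] 0.01183295562774288
```

```bash
python3 -m crank '[{"translation":[0.01,0,-0.26],"turn":[0,0.01,0],"jaw":1},{"translation":[0.01,0,-0.26],"turn":[0,0.01,0],"jaw":1},{"translation":[0.01,0,-0.26],"turn":[0,0.01,0],"jaw":1},{"translation":[0.01,0,-0.26],"turn":[0,0.01,0],"jaw":1},{"translation":[0.01,0,-0.26],"turn":[0,0.01,0],"jaw":1}]' 50
python3 - <<'E'
from h import *
s=read_state(); print(s['tool_pos'],s['ft_force'],s['ft_torque'],s['grip_width'])
f=grab_frame('top'); cv2.imwrite('pics/p1.png',cv2.resize(f['frame'][105:225,190:350],None,fx=5,fy=5,interpolation=cv2.INTER_CUBIC))
E
```

```text
time_s: 6.48
tool_pos: [0.5177, 0.2216, 0.0511]
tcp_rot: [0.072, 0.997, 0.002, -0.025]
ft_force: [3.8, -0.6, -7.1]
grip_width: 0.0115
[0.51771207 0.2216329  0.05114987] [ 3.81760139 -0.5882051  -7.07587018] [ 3.27293846e-04 -5.46794678e-01  1.09108998e-01] 0.011464768080342974
```

View pics/p1.png

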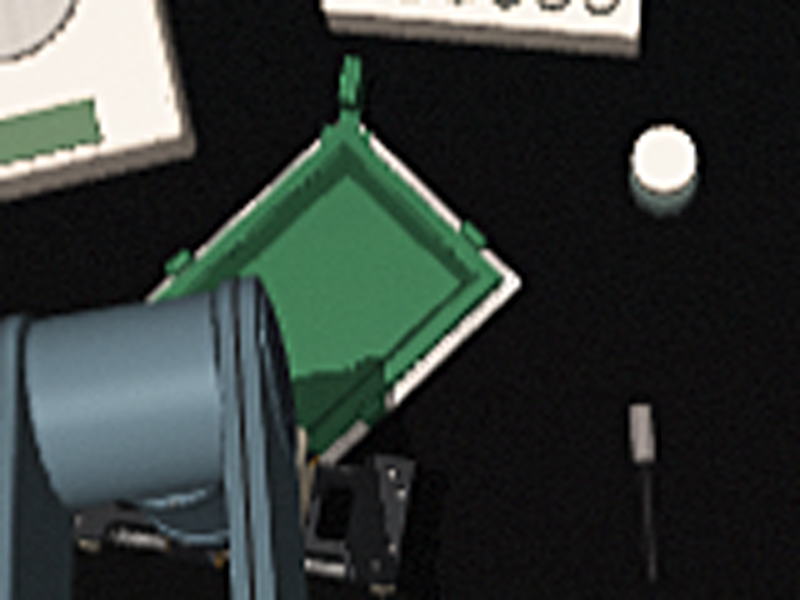

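```bash
python3 -m crank '[{"translation":[-0.05,0,-0.26],"turn":[0,0.01,0],"jaw":1},{"translation":[-0.03,0,-0.26],"turn":[0,0.01,0],"jaw":1},{"translation":[-0.01,0,-0.26],"turn":[0,0.01,0],"jaw":1},{"translation":[0,0,-0.26],"turn":[0,0.01,0],"jaw":1},{"translation":[0,0,-0.26],"turn":[0,0.01,0],"jaw":1}]' 50
python3 - <<'E'
from h import *
s=read_state(); print(s['tool_pos'],s['ft_force'],s['ft_torque'],s['grip_width'])
E
```

```text
time_s: 6.95
tool_pos: [0.5175, 0.222, 0.0644]
tcp_rot: [0.072, 0.996, 0.004, -0.052]
ft_force: [-3.4, 1.6, -1.4]
grip_width: 0.0118
[0.51752522 0.2219949  0.06439712] [-3.40989983  1.55437299 -1.38197345] [ 0.37035826  0.82883382 -0.11351144] 0.011771350316912307
```

```bash
python3 -m crank '[{"translation":[0.04,0,-0.26],"turn":[0,0.01,0],"jaw":1},{"translation":[0.01,0,-0.26],"turn":[0,0.01,0],"jaw":1},{"translation":[0.01,0,-0.26],"turn":[0,0.01,0],"jaw":1},{"translation":[0.01,0,-0.26],"turn":[0,0.01,0],"jaw":1},{"translation":[0.01,0,-0.26],"turn":[0,0.01,0],"jaw":1}]' 50
python3 - <<'E'
from h import *
s=read_state(); print(s['tool_pos'],s['ft_force'],s['ft_torque'],s['grip_width'])
f=grab_frame('top'); cv2.imwrite('pics/p2.png',cv2.resize(f['frame'][105:225,190:350],None,fx=5,fy=5,interpolation=cv2.INTER_CUBIC))
f=grab_frame('scene'); cv2.imwrite('pics/p2s.png',cv2.resize(f['frame'][165:270,330:450],None,fx=6,fy=5.5,interpolation=cv2.INTER_CUBIC))
E
```

```text
time_s: 7.37
tool_pos: [0.521, 0.2213, 0.0776]
tcp_rot: [0.071, 0.995, 0.005, -0.074]
ft_force: [0.4, 0.1, -0.6]
grip_width: 0.0119
[0.52098696 0.22131442 0.07755353] [ 0.40886472  0.07822871 -0.63404475] [ 0.03891653 -0.00104301 -0.00331479] 0.011859736596214775
```

View pics/p2.png

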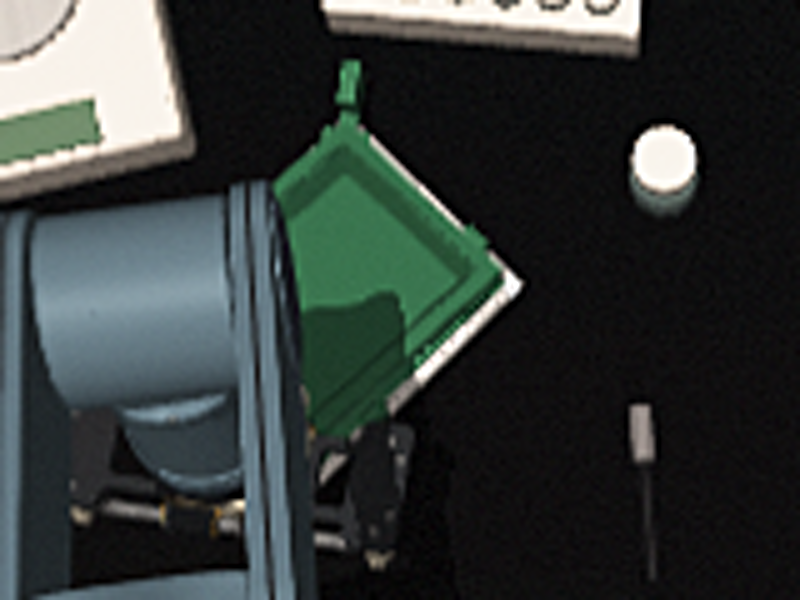

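View pics/p2s.png

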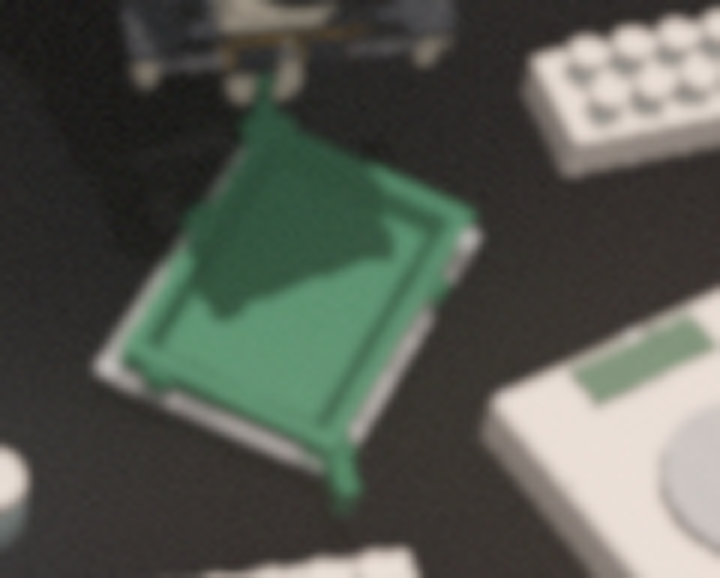

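```bash
python3 -m crank '[{"translation":[0.01,0,-0.39],"turn":[0,0.015,0],"jaw":1},{"translation":[0.01,0,-0.39],"turn":[0,0.015,0],"jaw":1},{"translation":[0.01,0,-0.39],"turn":[0,0.015,0],"jaw":1},{"translation":[0.01,0,-0.39],"turn":[0,0.015,0],"jaw":1},{"translation":[0.01,0,-0.39],"turn":[0,0.015,0],"jaw":1}]' 50
python3 -m crank '[{"translation":[0.01,0,-0.39],"turn":[0,0.015,0],"jaw":1},{"translation":[0.01,0,-0.39],"turn":[0,0.015,0],"jaw":1},{"translation":[0.01,0,-0.39],"turn":[0,0.015,0],"jaw":1},{"translation":[0.01,0,-0.39],"turn":[0,0.015,0],"jaw":1},{"translation":[0,0,0],"turn":[0,0,0],"jaw":1}]' 50
python3 - <<'E'
from h import *
s=read_state(); print(s['tool_pos'],s['ft_force'],s['ft_torque'],s['grip_width'])
import pickle
f=grab_frame('top'); f0=pickle.load(open('top.pkl','rb'))
cv2.imwrite('pics/p3.png',np.hstack([cv2.resize(x['frame'][105:180,240:320],None,fx=5,fy=5,interpolation=cv2.INTER_CUBIC) for x in (f0,f)]))
g=grab_frame('scene');g0=pickle.load(open('scene.pkl','rb'))
cv2.imwrite('pics/p3s.png',np.hstack([cv2.resize(x['frame'][165:265,345:445],None,fx=4,fy=4,interpolation=cv2.INTER_CUBIC) for x in (g0,g)]))
W=cloud(f);
E
```

```text
time_s: 7.88
tool_pos: [0.5242, 0.2207, 0.0968]
tcp_rot: [0.071, 0.991, 0.008, -0.111]
ft_force: [0.2, -0.4, -0.6]
grip_width: 0.012
time_s: 8.3
tool_pos: [0.5284, 0.2201, 0.1122]
tcp_rot: [0.071, 0.988, 0.01, -0.14]
ft_force: [-0.5, -0.1, -0.3]
grip_width: 0.0116
[0.52836466 0.22005261 0.11215558] [-0.47311785 -0.08019294 -0.31728166] [-0.00995149 -0.10202308 -0.03879912] 0.011580738931193425
```

View pics/p3.png

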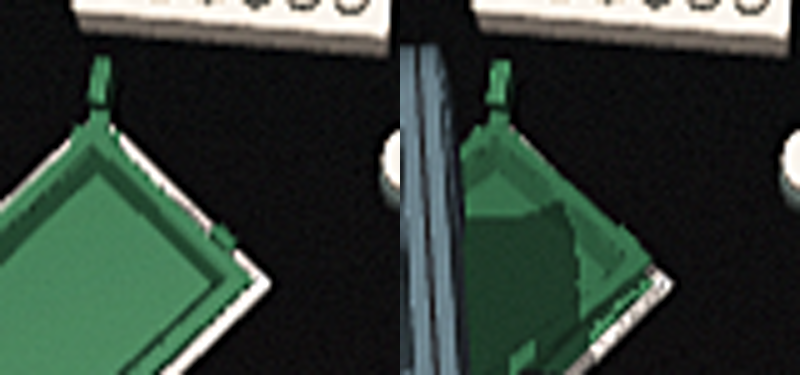

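View pics/p3s.png

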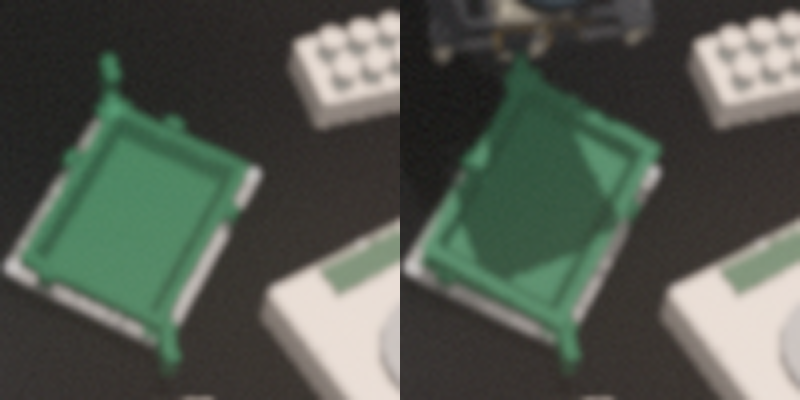

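```bash
python3 -m crank '[{"translation":[0.08,0,-0.29],"turn":[0,0,0],"jaw":1},{"translation":[0.17,0,-0.58],"turn":[0,0,0],"jaw":1},{"translation":[0.2,0,-0.7],"turn":[0,0,0],"jaw":1},{"translation":[0.2,0,-0.7],"turn":[0,0,0],"jaw":1},{"translation":[0.2,0,-0.7],"turn":[0,0,0],"jaw":1}]' 60
python3 -m crank '[{"translation":[0.2,0,-0.7],"turn":[0,0,0],"jaw":1},{"translation":[0.2,0,-0.7],"turn":[0,0,0],"jaw":1},{"translation":[0.1,0,-0.4],"turn":[0,0,0],"jaw":1},{"translation":[0,0,0],"turn":[0,0,0],"jaw":1},{"translation":[0,0,0],"turn":[0,0,0],"jaw":1}]' 60
python3 - <<'E'
from h import *
s=read_state(); print(s['tool_pos'],s['ft_force'],s['ft_torque'],s['grip_width'])
import pickle
g=grab_frame('scene');g0=pickle.load(open('scene.pkl','rb'))
cv2.imwrite('pics/p4s.png',np.hstack([cv2.resize(x['frame'][165:265,345:445],None,fx=4,fy=4,interpolation=cv2.INTER_CUBIC) for x in (g0,g)]))
f=grab_frame('top'); f0=pickle.load(open('top.pkl','rb'))
cv2.imwrite('pics/p4.png',np.hstack([cv2.resize(x['frame'][105:180,240:320],None,fx=5,fy=5,interpolation=cv2.INTER_CUBIC) for x in (f0,f)]))
E
```

```text
time_s: 8.82
tool_pos: [0.5267, 0.2206, 0.1436]
tcp_rot: [0.071, 0.987, 0.01, -0.141]
ft_force: [-1.0, 0.7, -1.0]
grip_width: 0.0118
time_s: 9.23
tool_pos: [0.5269, 0.2205, 0.1614]
tcp_rot: [0.071, 0.987, 0.01, -0.141]
ft_force: [-0.5, 0.4, -1.1]
grip_width: 0.0116
[0.52692492 0.22047093 0.16135949] [-0.45740721  0.38540246 -1.14183782] [-0.00513832 -0.03215578 -0.00573355] 0.011631690387059449
```

View pics/p4s.png

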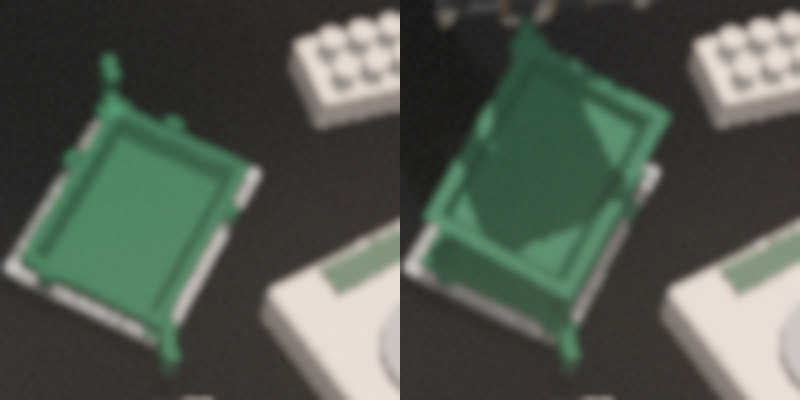

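View pics/p4.png

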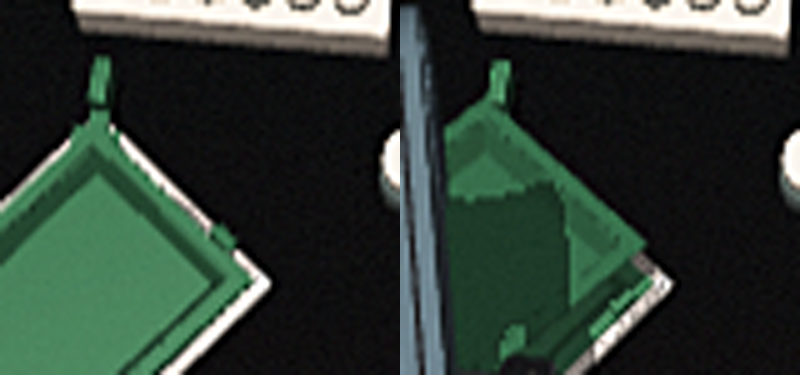

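```bash
python3 -m crank '[{"translation":[0,0,0],"turn":[0,-0.02,0],"jaw":1},{"translation":[0,0,-0.2],"turn":[0,-0.03,0],"jaw":1},{"translation":[0,0,-0.2],"turn":[0,-0.04,0],"jaw":1},{"translation":[0,0,-0.2],"turn":[0,-0.04,0],"jaw":1},{"translation":[0,0,-0.2],"turn":[0,-0.04,0],"jaw":1}]' 60
python3 -m crank '[{"translation":[0,0,-0.2],"turn":[0,-0.04,0],"jaw":1},{"translation":[0,0,0],"turn":[0,-0.04,0],"jaw":1},{"translation":[0,0,0],"turn":[0,-0.025,0],"jaw":1},{"translation":[0,0,0],"turn":[0,-0.007,0],"jaw":1},{"translation":[0,0,0],"turn":[0,0,0],"jaw":1}]' 60
python3 - <<'E'
from h import *
s=read_state(); print(s['tool_pos'],Rn.from_quat(s['tcp_rot']).as_matrix().round(4).tolist(),s['ft_force'],s['grip_width'])
E
```

```text
time_s: 9.75
tool_pos: [0.5282, 0.2202, 0.1686]
tcp_rot: [0.072, 0.996, 0.004, -0.056]
ft_force: [-0.1, 0.5, -1.1]
grip_width: 0.0117
time_s: 10.17
tool_pos: [0.5279, 0.2203, 0.171]
tcp_rot: [0.072, 0.997, 0.0, -0.002]
ft_force: [0.9, -0.0, -1.6]
grip_width: 0.0118
[0.52789888 0.22034791 0.1709826 ] [[-0.9898, 0.1427, -0.0031], [0.1427, 0.9898, 0.0004], [0.0031, -0.0001, -1.0]] [ 0.86272685 -0.00241829 -1.64044935] 0.011830220673736765
```

```bash
python3 -m crank '[{"translation":[0.1,-1,0],"turn":[0,0,0],"jaw":1},{"translation":[0.1,-1.8,0],"turn":[0,0,0],"jaw":1},{"translation":[0.1,-2.5,0],"turn":[0,0,0],"jaw":1},{"translation":[0.1,-2.8,0],"turn":[0,0,0],"jaw":1},{"translation":[0.1,-2.8,0],"turn":[0,0,0],"jaw":1}]' 60
python3 -m crank '[{"translation":[0.1,-2.8,0],"turn":[0,0,0],"jaw":1},{"translation":[0.1,-2.8,0],"turn":[0,0,0],"jaw":1},{"translation":[0.1,-2.8,0],"turn":[0,0,0],"jaw":1},{"translation":[0.1,-2.8,0],"turn":[0,0,0],"jaw":1},{"translation":[0.1,-2.8,0],"turn":[0,0,0],"jaw":1}]' 60
python3 -m crank '[{"translation":[0.1,-2.8,0],"turn":[0,0,0],"jaw":1},{"translation":[0.1,-2.8,0],"turn":[0,0,0],"jaw":1},{"translation":[0.1,-2.8,0],"turn":[0,0,0],"jaw":1},{"translation":[0.1,-2.8,0],"turn":[0,0,0],"jaw":1},{"translation":[0.1,-2.8,0],"turn":[0,0,0],"jaw":1}]' 60
python3 -m crank '[{"translation":[0.1,-2.8,0],"turn":[0,0,0],"jaw":1},{"translation":[0.1,-2.5,0],"turn":[0,0,0],"jaw":1},{"translation":[0.1,-2,0],"turn":[0,0,0],"jaw":1},{"translation":[0.1,-1.2,0],"turn":[0,0,0],"jaw":1},{"translation":[0.1,-0.7,0],"turn":[0,0,0],"jaw":1}]' 60
python3 -m crank '[{"translation":[0,0,0.2],"turn":[0,0,0],"jaw":1},{"translation":[0,0,0.2],"turn":[0,0,0],"jaw":1},{"translation":[0,0,0.2],"turn":[0,0,0],"jaw":1},{"translation":[0,0,0],"turn":[0,0,0],"jaw":1},{"translation":[0,0,0],"turn":[0,0,0],"jaw":1}]' 60
python3 - <<'E'
from h import *
import pickle
s=read_state(); print(s['tool_pos'],Rn.from_quat(s['tcp_rot']).as_matrix().round(4).tolist(),s['ft_force'],s['grip_width'])
f=grab_frame('top');g=grab_frame('scene');w=grab_frame('wrist')
for n,x in (('T',f),('S',g),('W',w)):
    cv2.imwrite(f'pics/e{n}.png',x['frame']); pickle.dump(x,open(f'e{n}.pkl','wb'))
    for q in ['liner','liner_far','liner_ear']:
        for d in landmark_of(x,q)[:1]: print(n,q,d)
E
```

```text
time_s: 10.58
tool_pos: [0.5078, 0.1114, 0.1706]
tcp_rot: [0.072, 0.997, -0.0, -0.002]
ft_force: [0.3, -0.7, -0.6]
grip_width: 0.0116
time_s: 11.0
tool_pos: [0.4825, -0.0269, 0.1708]
tcp_rot: [0.072, 0.997, 0.0, -0.002]
ft_force: [1.4, -0.2, -1.0]
grip_width: 0.0115
time_s: 11.42
tool_pos: [0.4572, -0.1647, 0.1708]
tcp_rot: [0.072, 0.997, 0.0, -0.002]
ft_force: [-0.1, -0.4, -1.8]
grip_width: 0.0116
time_s: 11.83
tool_pos: [0.4392, -0.2549, 0.1707]
tcp_rot: [0.073, 0.997, 0.0, -0.002]
ft_force: [-0.5, 0.4, -1.4]
grip_width: 0.012
time_s: 12.25
tool_pos: [0.4401, -0.2519, 0.1648]
tcp_rot: [0.071, 0.997, 0.0, -0.002]
ft_force: [0.2, -0.1, -0.8]
grip_width: 0.0116
[ 0.4400837  -0.25190033  0.16482552] [[-0.9899, 0.1419, -0.0033], [0.1419, 0.9899, 0.0009], [0.0034, 0.0004, -1.0]] [ 0.17752918 -0.13906614 -0.78101944] 0.01160011340815543
T liner {'uv': [412.7, 188.6], 'p': 0.67}
T liner_far {'uv': [420.6, 143.6], 'p': 0.83}
S liner {'uv': [241.8, 211.0], 'p': 0.74}
S liner_far {'uv': [239.5, 239.4], 'p': 0.74}
S liner_ear {'uv': [234.5, 170.5], 'p': 0.71}
W liner_ear {'uv': [326.5, 266.5], 'p': 0.71}
```

View pics/eT.png

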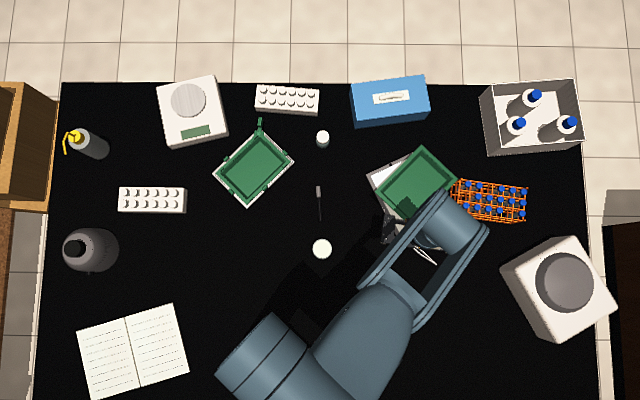

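View pics/eS.png

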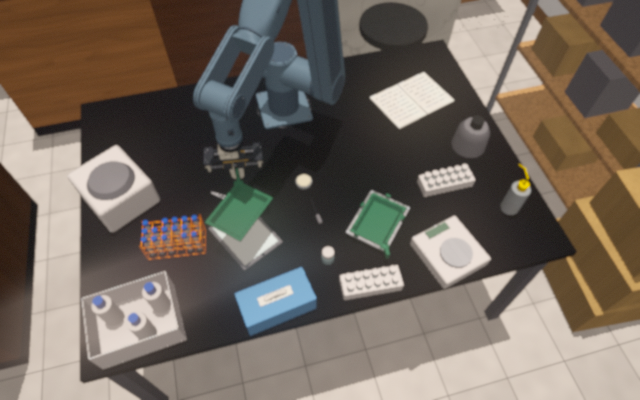

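View pics/eW.png

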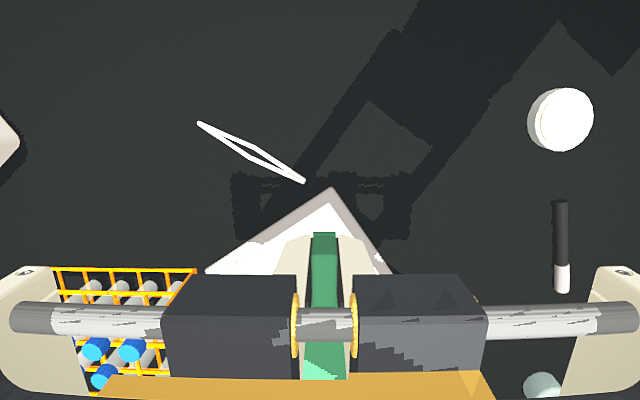

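```bash
cat > chk.py <<'E'
from h import *
import pickle,sys
s=read_state(); R=Rn.from_quat(s['tcp_rot']).as_matrix(); p=s['tool_pos']
# tray in tool frame at grasp
Rg=Rn.from_quat([.072,.9974,0,0]).as_matrix(); pg=np.array([.5177,.2218,.0382])
th=np.radians(-44.7); Rt=Rn.from_euler('z',th).as_matrix(); pt=np.array([.6593,.2026,.024])
A=Rg.T@Rt; b=Rg.T@(pt-pg)
RT=R@A; PT=R@b+p; print('predicted tray',PT.round(4),'up',RT[:,2].round(4))
for n in 'TS':
    f=pickle.load(open(f'e{n}.pkl','rb')); W=cloud(f); im=f['frame'].astype(int)
    green=(im[...,1]>im[...,2]+20)&(im[...,1]>im[...,0]+5)
    P=W[green]; L=(P-PT)@RT
    k=(abs(L[:,0])<.072)&(abs(L[:,1])<.047)&(abs(L[:,2])<.05)   # floor region
    Q=P[k]
    for _ in range(4):
        c=np.linalg.lstsq(np.c_[Q[:,:2]-PT[:2],np.ones(len(Q))],Q[:,2],rcond=None)[0]
        r=Q[:,2]-np.c_[Q[:,:2]-PT[:2],np.ones(len(Q))]@c; Q=Q[abs(r)<2.5*r.std()]
    print(n,len(Q),'floor slope x,y,(rad) z',c.round(4), 'resid',r.std().round(4), 'along diag', (c[:2]@(RT[:2,:2]@np.array([.805,.593]))).round(4))
    im=f['frame'].copy(); q=lambda pts: np.round((proj(f,[RT@(np.array(a)/1000)+PT for a in pts])-o+.5)*6-.5).astype(int)
    c0=proj(f,PT)[0]; o=np.array([int(c0[0])-60,int(c0[1])-50]); crop=cv2.resize(im[o[1]:o[1]+95,o[0]:o[0]+130],None,fx=6,fy=6,interpolation=cv2.INTER_CUBIC)
    cv2.polylines(crop,[q([(95,70,22),(-95,70,22),(-95,-70,22),(95,-70,22)])],True,(255,0,255),1)
    cv2.polylines(crop,[q([(76,51,2),(-76,51,2),(-76,-51,2),(76,-51,2)])],True,(0,255,255),1)
    cv2.imwrite(f'pics/c{n}{sys.argv[1]}.png',crop)
E
python3 chk.py 1
```

```text
predicted tray [ 0.5815 -0.2722  0.1504] up [ 2.9e-03 -4.0e-04  1.0e+00]
T 1641 floor slope x,y,(rad) z [-0.0008  0.0036  0.1523] resid 0.0023 along diag -0.0013
S 1004 floor slope x,y,(rad) z [-0.0044  0.0026  0.1519] resid 0.0028 along diag -0.0047
```

View pics/cT1.png

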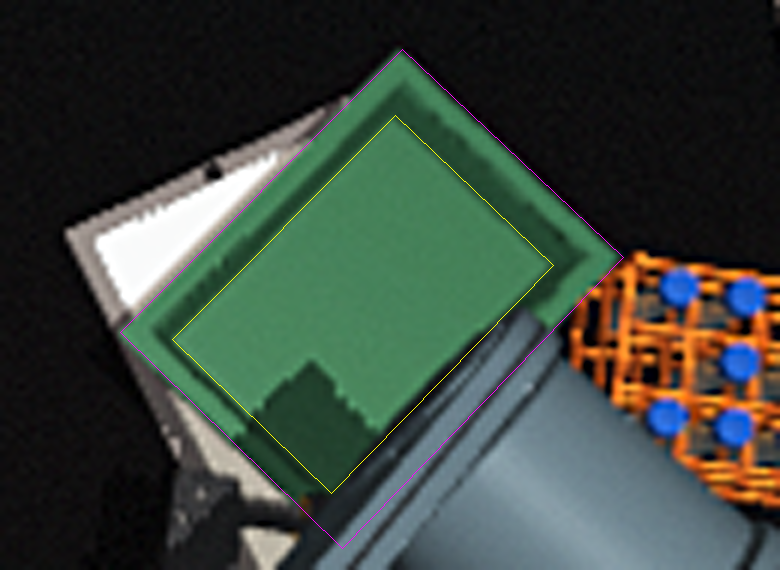

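Run:
```python
from h import *
import pickle
f0=pickle.load(open('top.pkl','rb'));f=pickle.load(open('eT.pkl','rb'))
cv2.imwrite('pics/cmp.png',np.hstack([cv2.resize(x['frame'][110:220,205:302],None,fx=4,fy=4,interpolation=cv2.INTER_CUBIC) for x in (f0,f)]))
# pan edges: white-ish mask registration inside area excluding top tray
def pts(x,z,lo):
    W=cloud(x); return W
a=cv2.cvtColor(f0['frame'],cv2.COLOR_BGR2GRAY).astype(np.float32);b=cv2.cvtColor(f['frame'],cv2.COLOR_BGR2GRAY).astype(np.float32)
for nm,(u0,u1,v0,v1) in dict(farfin=(254,268,114,126),right=(282,298,150,172),left=(209,222,160,184)).items():
    print(nm,cv2.phaseCorrelate(np.ascontiguousarray(a[v0:v1,u0:u1]),np.ascontiguousarray(b[v0:v1,u0:u1])))
g0=pickle.load(open('scene.pkl','rb'));g=pickle.load(open('eS.pkl','rb'))
a=cv2.cvtColor(g0['frame'],cv2.COLOR_BGR2GRAY).astype(np.float32);b=cv2.cvtColor(g['frame'],cv2.COLOR_BGR2GRAY).astype(np.float32)
for nm,(u0,u1,v0,v1) in dict(bottomfin=(378,396,240,262),left=(340,360,222,244),right=(400,418,198,220)).items():
    print('S',nm,cv2.phaseCorrelate(np.ascontiguousarray(a[v0:v1,u0:u1]),np.ascontiguousarray(b[v0:v1,u0:u1])))
```

```text
farfin ((0.3554629221071135, 0.25892533903519066), 1.278797384765413)
right ((-0.003203653461882894, 0.4127339493762676), 1.0293665179051459)
left ((0.7897206895963098, 0.5643339332966981), 1.2068168150054084)
S bottomfin ((-0.1756698756555597, -0.10707325183359906), 0.9395321596551824)
S left ((-0.08679587216309947, -0.159397210523343), 0.9445722579956055)
S right ((-0.2979029775657338, -0.532090985623725), 0.6891250257138852)
```

View pics/cmp.png

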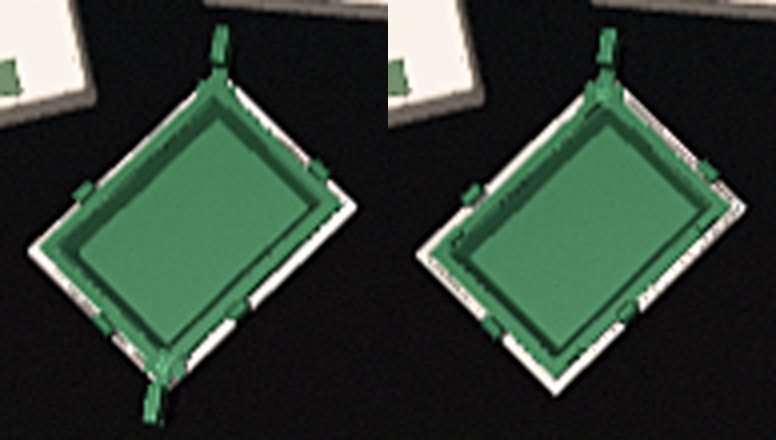

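Run:
```python
from bench import *
s=read_state(); print(s['time_s'],abs(s['joint_velocities']).max(),s['ft_force'],s['grip_width'])
print(hand_in())
```

```text
12.85 0.0009011788660293622 [ 1.22587475 -0.82117335 -1.32815024] 0.011293339071787492
the job is handed in; nothing more can be done
None
```

The top tray is off the stack, and I handed the job in at 12.9 s with the robot still holding it level over the light pad.

- **Peel:** I gripped the higher fin on the robot's side and turned the tray about its far corner by about 0.28 rad, raising the fin about 74 mm while that corner stayed in the stack. The pull peaked at about 7 N vertically and 4 N sideways at the readings I took. I then lifted the tray clear, levelled it and carried it over.
- **Final position:** The arm's position puts the tray's origin at (0.5815, -0.272, 0.150) m, about 1 mm from the pad middle I measured. The depth fits from the top and scene cameras put its tilt under 0.006 rad. The arm was at rest and the grip was steady at about 11.5 mm.
- **Pan and lower tray:** They are still in place, but not perfectly still. The top camera showed shifts of about 0.3 to 1 pixel, which is roughly 1 to 2.5 mm. The scene camera showed about 0.2 to 0.6 pixel. The two cameras disagree a little, and both figures are close to measurement noise.
- **Everything else:** I saw nothing else disturbed in the last top and scene pictures. I judged that by eye and did not measure each object.

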